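# Close the receipt carton and hold the deposit hatch for it

### The arm

A 7-joint arm with a two-finger parallel gripper is mounted at the origin on the work surface. World frame = base frame: x ahead of the robot, y to its left, z up, the work surface at z = 0. Lengths are in mm, angles in rad, forces in N, time in s.
With the tool pointing down it reaches from about 400 to 850 mm from the base axis. Payload 6.9 kg.
Tool frame: the origin (TCP) lies midway between the tips of the shut fingers; the grasp point (between the pads) lies 19 mm behind it; z points along the fingers, y is the direction in which the jaws open and shut (so a half turn about z gives the same grasp; the last joint's range is limited). The gripper opens to 85 mm and grips with 20 to 120 N. Pads are 22 mm wide; open, the fingers measure 114 mm over their backs; the gripper's body (76 mm by 85 mm) begins 54 mm behind the grasp point. The pads swing forward as they close: fully open they stand 13 mm farther back than shut.
Start: joints at [-1.161, 0.507, -0.238, 1.5, 0.126, 1.149, -0.155], TCP at [186.986, 596.362, 231.275] pointing down, gripper open.
Joint ranges: [-3.08, 3.08], [-0.24, 2.05], [-1.43, 1.35], [0, 2.5], [-1.52, 4.66], [0.17, 1.96], [-2.89, 2.89]. Speed limits (rad/s): [2.39, 2.39, 3.14, 3.14, 3.14, 3.14, 3.14].

### API

Orientations are given as a rotation vector (axis times angle).
In Python, from cell import status, vision, sign_off, recognise, masks_of, landmark_of gives the robot as it stands.
- The arm moves only by the shell command python3 -m inch 'ROWS' [FORCE]. ROWS is JSON, a list of rows, each an object with "dp": the shift along the tool's x, y, z in m, a list of three; "spin": the turn about the tool's z in degrees; "hand": the opening, from 0 (shut) to 1 (fully open). A call has 1 to 20 rows; each row is the pose to reach, as a shift and turn from the pose commanded when the call began, along the tool's axes at that moment; what a row does not reach only later rows make up. A row lasts 1/10 s, in which the tool goes at most 50 mm and 8.59 degrees, less where a joint would pass 70% of its speed; a pose out of reach is approached as far as the arm can. A call with a gripper value outside its range is refused whole. The fingers move at their own pace and stop on an object; FORCE is the grip in N (left out, the last holds). Time passes only in rows, so rows that repeat a pose let the fingers close. It gives the time, the measured TCP pose, the force and the opening at its end, in the units of the state.
- status.observe(): the state, without advancing time (a new reading comes with each control period).
- vision.grab_frame(name): name is "side" or "top"; returns a dict with "image" (400x640x3 uint8, red, green, blue), "fx", "fy", "cx", "cy" (pixels), "pose" (4x4, takes a point from camera to world coordinates). Camera axes: x right, y down, z forward; pixel columns grow to the right and rows downward; lengths in mm; the calibration is good to about 2 mm. A picture is of the moment at which its call begins. There is no depth.
- sign_off(): hands the job in, once; it reports no verdict.
Trained networks look in a picture, given as the dict that the camera call returned (one of the last four; its "shot" number tells which), for a name from the list of things; names that differ only in an ending like _2 or _b are one class to them, and where a whole thing is asked for, a point or a joint stands for the part that bears it (a point fixed in the world has none). Each returns a list of dicts, best first, with "score" (0 to 1); they miss things now and then, are a little off and sometimes report something else, mostly with a low value. They report only what shows in the picture. A call takes as long as a camera call. They do not tell look-alikes from the thing itself.
- recognise(thing, picture): "extent" ([left, top, right, bottom] in pixels, round what is visible of it).
- masks_of(thing, picture): "pixels" (400x640 bool, what is visible of it) and "extent" ([left, top, right, bottom] in pixels, round what is visible of it).
- landmark_of(thing, picture): "uv" ([column, row] in pixels: a listed point, or the origin of a listed thing).
The state is a dict: "t": time; "q": joint angles; "qd": joint speeds; "effort": joint torques, N m; "ee_pos": TCP position; "orientation": TCP orientation; "wrist_force": force on the tool from outside, world axes, zero at the start; "moment": the same for the moment, N m; "grip_width": finger opening in mm.
Only numpy, scipy, OpenCV 4.12 (cv2) and the standard library are available. Lean on these libraries where they do the work, as an engineer would, in place of code of your own. Each camera call takes 0.05 s, during which the arm holds its last target.

### The job

At the reception counter, close the receipt carton: fold its plain inner flap down flat first, then the green-edged outer flap down flat over it. Then raise the sprung, red-knobbed hatch of the blue deposit box clearly past its balance point and ease it back to just below that point (no more than about 15 degrees under it), and finish while still holding it there, still, so that a colleague can put the carton in and the hatch is ready to drop shut. Leave the calculator, mug and stapler where they are.

Things in the scene. Friction and masses are not known exactly. Their poses are not given: they have to be found in the camera images.
- carton: Brown cardboard carton 150 (x) x 140 (y) x 80 mm tall, open at the top, packed with paper pads that stay below its rim, fixed to the counter. Origin: centre of its underside. Its +y top edge carries the inner flap, its -y top edge the outer flap. Either the carton or the deposit box may be on the left.
- inner_flap (a joint): Inner flap of the carton, plain cardboard: 146 mm along x, 75 mm long, 4 mm thick, hinged along the carton's +y rim with the hinge line 83 mm above the counter. 0 rad = closed, flat over the carton; pi/2 = standing upright; more = leaning outwards (up to 2.3). It starts at 1.65 to 2.1. A light stiff hinge (about 0.03 N m): it stays where it is left, and is folded by pushing its outer face inwards and down (under 2 N).
- inner_flap_hinge (a point): Middle of the inner flap's hinge line, on the carton at carton y = +70 mm, 83 mm above the counter.
- inner_flap_edge (a point): Middle of the inner flap's free edge, 75 mm from its hinge line.
- outer_flap (a joint): Outer flap of the carton, cardboard with a green strip along its free edge: 146 mm along x, 90 mm long, 4 mm thick, hinged along the carton's -y rim with the hinge line 88 mm above the counter, so it closes over the inner flap. Same angles, start range and stiffness as the inner flap.
- outer_flap_hinge (a point): Middle of the outer flap's hinge line, on the carton at carton y = -70 mm, 88 mm above the counter.
- outer_flap_edge (a point): Middle of the outer flap's free edge, 90 mm from its hinge line.
- depot: Blue steel deposit box 180 (x) x 220 (y) x 120 mm tall, fixed to the counter, closed on top by a grey hatch hinged along its far (+x) rim. Origin: centre of its underside; its -x side faces the robot.
- hatch (a joint): Grey hatch of the deposit box, 0.9 kg, 216 mm wide, 10 mm thick, reaching 180 mm from its hinge. 0 rad = shut and level; it opens upwards, its near edge rising, to a stop at 1.5 rad. Weight and spring balance at 1.05 rad (60 degrees): below this it drops shut if let go, above it springs open to the stop. It starts shut. Lifting the knob takes under 3 N. Clearly past balance means 1.1 rad or more; just below it means about 0.8 to 1.0 rad. The hinge is almost free of friction.
- hatch_hinge (a point): Middle of the hatch's hinge line, along the box's y axis: at box x = +90 mm, 126 mm above the counter.
- hatch_knob (a point): Centre of the red grip knob, a cylinder 26 mm in diameter and 30 mm long lying along the box's y axis, on a thin stem (12 mm wide, 10 mm thick) ahead of the middle of the hatch's near edge: 215 mm from the hinge line in the plane of the hatch; when shut it is 35 mm clear in front of the box (centre), 126 mm above the counter. It turns with the hatch.
- calculator: White desk calculator 150 x 100 x 24 mm, a bystander. Origin: centre of its underside.
- mug: White mug, 76 mm wide, 90 mm tall, a bystander. Origin: centre of its underside.
- stapler: Black stapler 125 x 32 x 48 mm, a bystander. Origin: centre of its underside.
Mind the look-alikes: they are no part of the job. Of the things that look like the carton, the larger one is meant.

How it is judged:
By the outcome, as a careful person would: the job done as asked, in the order asked, and still so for the second after the job is handed in, while the arm keeps its last pose, push and grip.
It also fails if it takes over 64 s, if anything falls off the work surface, if the arm or the gripper's body presses on something with over 40 N, if the wrist force passes 120 N, or if a joint passes its speed limit or range.

## Working session

There is one attempt and no reset: what is moved stays moved. The work goes in short steps, Python scripts to look and compute and a shell command to move; the robot and the scene stay as the last step left them, time stands still between calls to the robot, and variables do not carry over. Pictures are saved under pics/ and viewed, and the job is handed in when it is done.

```bash
ls; mkdir -p pics; python3 - <<'E'
from cell import status, vision
import cv2
s=status.observe(); print(s)
for n in("side","top"):
    p=vision.grab_frame(n); print(n,p["fx"],p["fy"],p["cx"],p["cy"],p["pose"])
    cv2.imwrite(f"pics/{n}0.png",p["image"][:,:,::-1])
E
```

```text
pics
{'t': 0.0, 'q': array([-1.16148943,  0.50835603, -0.23751538,  1.50115136,  0.12570582,
        1.1489223 , -0.15478099]), 'qd': array([1.47642572e-03, 1.92287308e-04, 8.10577042e-05, 9.64641451e-04,
       5.80225683e-04, 6.27475650e-04, 5.76078408e-05]), 'effort': array([-5.49273864e-04, -6.20599151e+01, -2.18695566e+00, -2.49666131e+01,
        1.27214755e-02,  1.15349935e-02, -1.97812267e-05]), 'ee_pos': array([186.89880706, 595.85507379, 230.41167524]), 'orientation': array([-4.75299512e-01, -3.10519283e+00,  2.87770584e-03]), 'wrist_force': array([ 0.14040765, -0.28301017, -0.11627959]), 'moment': array([0.02514462, 0.00613639, 0.06272331]), 'grip_width': 85.48106569839634}
side 468.05104324638313 468.05104324638313 320.08235702697135 203.99431529934543 [[ 7.52689733e-01 -4.50108974e-01  4.80479008e-01  9.06527994e+01]
 [-6.58238782e-01 -5.29348193e-01  5.35268341e-01 -5.37959434e+02]
 [ 1.34116105e-02 -7.19160901e-01 -6.94714133e-01  8.14999904e+02]
 [ 0.00000000e+00  0.00000000e+00  0.00000000e+00  1.00000000e+00]]
top 440.134607437687 440.134607437687 314.2130552654625 200.27543295911536 [[-2.64514508e-02 -9.83657900e-01  1.78093953e-01  3.62572130e+02]
 [-9.99428001e-01  2.22672372e-02 -2.54527274e-02  2.73438862e+01]
 [ 2.10711161e-02 -1.78665344e-01 -9.83684250e-01  1.20377900e+03]
 [ 0.00000000e+00  0.00000000e+00  0.00000000e+00  1.00000000e+00]]
```

View pics/side0.png

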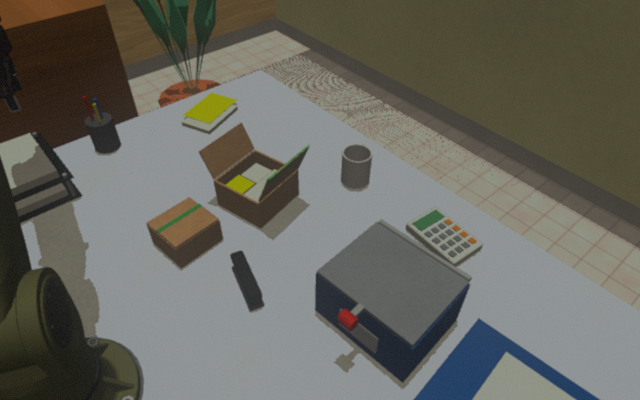

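View pics/top0.png

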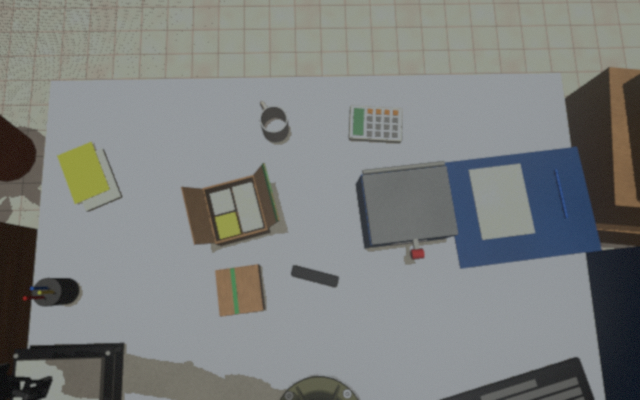

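The top view shows an open carton at about (240,210) with a plain flap on the left and a green-edged flap on the right. A smaller, closed box with green tape is at (240,290), and the stapler is at (315,275). The deposit box is at (408,205) with its red knob at (417,254). There are two carton candidates. The open one is larger and has real flaps, so it fits. I'll confirm that in a crop and measure.

```bash
cat > h.py <<'E'
import numpy as np, cv2
from scipy.optimize import least_squares
from scipy.spatial.transform import Rotation as R
def proj(p,P):
    T=np.linalg.inv(p["pose"]); c=T[:3,:3]@np.asarray(P,float)+T[:3,3]
    return np.array([p["fx"]*c[0]/c[2]+p["cx"],p["fy"]*c[1]/c[2]+p["cy"]])
def ray(p,uv):
    d=np.array([(uv[0]-p["cx"])/p["fx"],(uv[1]-p["cy"])/p["fy"],1]); return p["pose"][:3,3],p["pose"][:3,:3]@d
def atz(p,uv,z):
    o,d=ray(p,uv); return o+d*(z-o[2])/d[2]
def tri(ps,uvs):
    f=lambda X:np.concatenate([proj(p,X)-u for p,u in zip(ps,uvs)])
    r=least_squares(f,[500,0,100]); return r.x,np.abs(r.fun).max()
def tool(s):
    return R.from_rotvec(s["orientation"]).as_matrix()
E
python3 - <<'E'
from h import *
from cell import *
s=vision.grab_frame("side");t=vision.grab_frame("top")
for n in ["carton","inner_flap_hinge","inner_flap_edge","outer_flap_hinge","outer_flap_edge","depot","hatch_hinge","hatch_knob","mug","calculator","stapler"]:
    a=landmark_of(n,s);b=landmark_of(n,t)
    f=lambda l:[(np.round(x["uv"],1).tolist(),round(x["score"],2)) for x in l]
    print(n,f(a),f(b), end=" ")
    if a and b:
        X,e=tri([s,t],[a[0]["uv"],b[0]["uv"]]);print(X.round(1),round(e,2))
    else: print()
print(tool(status.observe()).round(3))
im=np.hstack([cv2.resize(s["image"][110:280,130:330],(400,340)),cv2.resize(t["image"][150:320,170:370],(400,340))])
cv2.imwrite("pics/crop1.png",im[:,:,::-1])
E
```

```text
carton [([186.6, 240.5], 0.85), ([261.0, 198.3], 0.59)] [([238.5, 210.8], 0.96)] [ 465.3  274.7 -131.3] 36.95
inner_flap_hinge [([236.2, 161.7], 0.87), ([169.8, 209.4], 0.62)] [([216.1, 291.9], 0.86), ([205.9, 216.4], 0.7), ([238.4, 212.9], 0.66), ([402.3, 171.8], 0.26)] [416.  196.6 178.3] 33.29
inner_flap_edge [([183.8, 221.1], 0.84)] [([186.6, 214.3], 0.95), ([241.8, 288.2], 0.67)] [ 505.7  437.3 -217.4] 24.57
outer_flap_hinge [([196.9, 231.5], 0.82)] [([258.0, 202.8], 0.88), ([263.3, 288.3], 0.57)] [473.3 209.1 -46.1] 39.34
outer_flap_edge [([179.9, 215.9], 0.95), ([287.2, 162.9], 0.91), ([439.2, 239.2], 0.23)] [([272.6, 193.5], 0.84)] [452.3 172.7  58. ] 53.02
depot [([385.8, 313.4], 0.77)] [([398.9, 209.9], 0.74)] [ 546.  -237.     1.7] 0.62
hatch_hinge [([422.7, 248.2], 0.61)] [([405.0, 170.5], 0.61), ([399.0, 211.6], 0.31)] [ 629.1 -232.   134.6] 0.86
hatch_knob [([346.6, 319.0], 0.87)] [([416.7, 248.0], 0.75)] [ 425.3 -245.4  117.7] 3.41
mug [([354.6, 180.1], 0.61)] [([273.3, 129.1], 0.62)] [794.  108.5 -11.7] 0.01
calculator [([441.1, 241.3], 0.76), ([237.2, 161.7], 0.66)] [([372.0, 125.3], 0.74), ([271.9, 195.4], 0.26)] [ 802.2 -178.7  -18. ] 0.08
stapler [([244.8, 291.0], 0.61), ([288.1, 161.2], 0.2)] [([313.7, 278.6], 0.89)] [365.9   3.2 -13.3] 0.15
[[-0.954  0.299 -0.   ]
 [ 0.299  0.954 -0.   ]
 [ 0.    -0.    -1.   ]]
```

View pics/crop1.png

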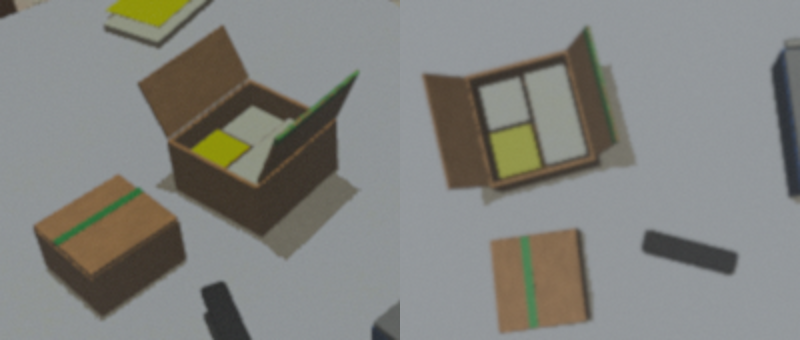

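The crop confirms it: the open carton at top (240,210) / side (258,190) is the larger one, with a plain flap on the left (+y) and a green-edged flap on the right. The small taped box is the look-alike. Next I'll fit the poses from hand-read corners.

```bash
python3 - <<'E'
from h import *
from cell import *
s=vision.grab_frame("side");t=vision.grab_frame("top")
def W(v,P):
    c,q=np.cos(v[2]),np.sin(v[2]); return np.array([v[0]+c*P[0]-q*P[1],v[1]+q*P[0]+c*P[1],P[2]])
def pts(v):
    i,o=v[3],v[4];d={}
    for n,x in(("n",-73),("f",73)):
        d["ih"+n]=(x,70,83);d["ie"+n]=(x,70-75*np.cos(i),83+75*np.sin(i))
        d["oh"+n]=(x,-70,88);d["oe"+n]=(x,-70+90*np.cos(o),88+90*np.sin(o))
    d["bin"]=(-75,70,0);d["bon"]=(-75,-70,0);d["bof"]=(75,-70,0)
    return d
S=dict(ien=(199,152.5),ief=(241,124),ihn=(214,179),ihf=(254,151),oef=(308.5,146),oen=(267.5,180),ohn=(261,202),ohf=(298,171),bin=(219,208),bon=(261.5,227.5),bof=(298.5,194))
T=dict(ief=(182.5,187.5),ien=(194.5,244),ihf=(205,190),ihn=(217,243.5),oef=(264,164),oen=(276,218.5),ohf=(253.5,177.5),ohn=(268.5,230))
def f(v):
    d=pts(v);r=[]
    for p,D in((s,S),(t,T)):
        for k,u in D.items(): r.append(proj(p,W(v,d[k]))-u)
    return np.concatenate(r)
r=least_squares(f,[560,180,-.2,1.9,1.9],loss="soft_l1",x_scale=[100,100,.3,.3,.3]);v=r.x;print(v.round(3))
e=f(v).reshape(-1,2);
for k,x in zip(list(S)+list(T),e):print(k,x.round(1),end="; ")
d=pts(v);print()
for k in d: print(k,W(v,d[k]).round(0))
np.save("carton.npy",v)
# depot
for p,n,b in((s,"side",(300,200,500,400)),(t,"top",(340,130,480,290))):
    c=p["image"][b[1]:b[3],b[0]:b[2]]; cv2.imwrite(f"pics/dep_{n}.png",cv2.resize(c,None,fx=3,fy=3,interpolation=cv2.INTER_CUBIC)[:,:,::-1])
for n in("mug","stapler"):
  for p in (s,t):
    for m in recognise(n,p)[:1]:
        x=m["extent"];print(n,x,atz(p,[x[0],x[3]],0).round(0),atz(p,[x[2],x[3]],0).round(0))
E
```

```text
[5.46850e+02 1.99973e+02 2.43000e-01 2.06800e+00 1.92600e+00]
ien [-0.6 -0.1]; ief [ 0.1 -0.9]; ihn [-0.1  1. ]; ihf [ 0.3 -1.5]; oef [ 0.1 -1. ]; oen [-0.  -0.7]; ohn [-1.9  0.4]; ohf [ 0.2 -2.5]; bin [-0.9 -2.4]; bon [-0.1  2.2]; bof [0.9 0.7]; ief [-0.2  0.1]; ien [1.1 1.5]; ihf [-2.1 -0.7]; ihn [-1.2  0.3]; oef [ 0.1 -0.4]; oen [3.4 3. ]; ohf [ 1.8 -2.4]; ohn [ 0.8 -0.9]; 
ihn [459. 250.  83.]
ien [451. 285. 149.]
ohn [493. 114.  88.]
oen [500.  84. 172.]
ihf [601. 285.  83.]
ief [592. 320. 149.]
ohf [635. 150.  88.]
oef [642. 119. 172.]
bin [457. 250.   0.]
bon [491. 114.   0.]
bof [636. 150.   0.]
mug [343.6, 141.8, 373.0, 188.2] [740.  95.  -0.] [798.  45.   0.]
mug [259.8, 103.7, 285.9, 144.7] [744. 146.   0.] [743.  72.   0.]
stapler [228.0, 253.3, 264.4, 310.0] [309. -22.   0.] [365. -70.   0.]
stapler [292.4, 265.3, 338.0, 287.0] [346.  61.   0.] [342. -61.   0.]
```

View pics/dep_side.png

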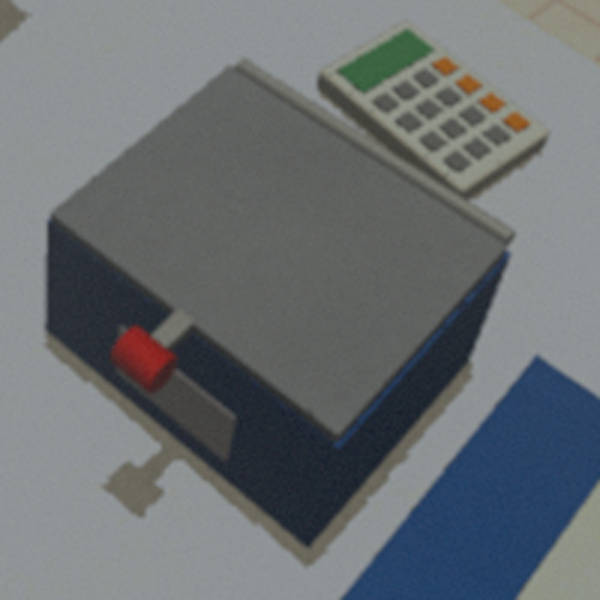

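View pics/dep_top.png

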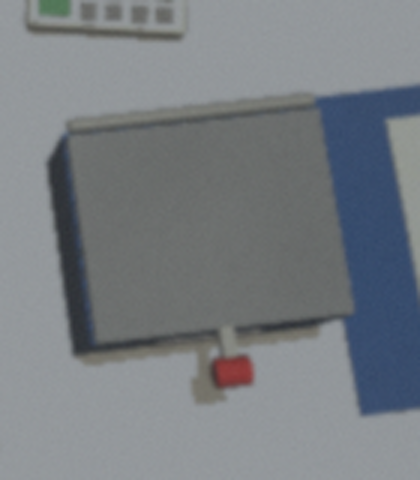

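The crops show the deposit box with the knob at side (347.7,319.3) / top (417.7,254). Hatch near corners are at side (317,271) and (412,346), and at top (372,244) and (457,234).

```bash
python3 - <<'E'
from h import *
from cell import *
s=vision.grab_frame("side");t=vision.grab_frame("top")
def W(v,P):
    c,q=np.cos(v[2]),np.sin(v[2]); return np.array([v[0]+c*P[0]-q*P[1],v[1]+q*P[0]+c*P[1],P[2]])
d=dict(nl=(-90,108,131),nr=(-90,-108,131),fl=(90,108,131),fr=(90,-108,131),bl=(-90,110,0),br=(-90,-110,0),k=(-125,0,126))
S=dict(nl=(317.3,271),nr=(412.3,346),bl=(315.7,310),br=(402.7,382.7),k=(347.7,319.3))
T=dict(nl=(371.7,244.3),nr=(457.3,234),k=(417.7,254))
f=lambda v:np.concatenate([proj(p,W(v,d[k]))-u for p,D in((s,S),(t,T)) for k,u in D.items()])
r=least_squares(f,[546,-237,0],loss="soft_l1",x_scale=[100,100,.3]);v=r.x;print(v.round(3))
for k,x in zip(list(S)+list(T),f(v).reshape(-1,2)):print(k,x.round(1),end="; ")
print();
for k in d:print(k,W(v,d[k]).round(0))
print("hinge",W(v,(90,0,126)).round(0), tri([s,t],[S["k"],T["k"]]))
np.save("depot.npy",v)
E
```

```text
[ 5.42808e+02 -2.38497e+02  8.40000e-02]
nl [-0.6 -0.9]; nr [ 0.6 -0.7]; bl [-0.2 -0.4]; br [0.1 0.4]; k [0.3 0.2]; nl [0.3 0.2]; nr [1.4 0.9]; k [-0.5  0.1]; 
nl [ 444. -138.  131.]
nr [ 462. -354.  131.]
fl [ 623. -123.  131.]
fr [ 642. -339.  131.]
bl [ 444. -136.    0.]
br [ 462. -356.    0.]
k [ 418. -249.  126.]
hinge [ 632. -231.  126.] (array([ 417.61430849, -249.3692568 ,  127.78628609]), np.float64(0.2803953947340858))
```

```bash
python3 -m inch '[{"dp":[-0.095,-0.034,0],"spin":-8,"hand":0},{"dp":[-0.19,-0.067,0],"spin":-16,"hand":0},{"dp":[-0.28,-0.1,0],"spin":-24,"hand":0},{"dp":[-0.379,-0.134,0],"spin":-31.3,"hand":0},{"dp":[-0.379,-0.134,0],"spin":-31.3,"hand":0},{"dp":[-0.379,-0.134,0],"spin":-31.3,"hand":0},{"dp":[-0.379,-0.134,0],"spin":-31.3,"hand":0},{"dp":[-0.379,-0.134,0],"spin":-31.3,"hand":0},{"dp":[-0.379,-0.134,0],"spin":-31.3,"hand":0},{"dp":[-0.379,-0.134,0],"spin":-31.3,"hand":0},{"dp":[-0.379,-0.134,0],"spin":-31.3,"hand":0},{"dp":[-0.379,-0.134,0],"spin":-31.3,"hand":0}]' 20
cat >> h.py <<'E'
def fr(s,v):
    c,q=np.cos(v[2]),np.sin(v[2]); d=s["ee_pos"][:2]-v[:2]
    return np.array([c*d[0]+q*d[1],-q*d[0]+c*d[1],s["ee_pos"][2]]).round(1)
def rep(show=None):
    from cell import status,vision
    s=status.observe(); C=np.load("carton.npy");D=np.load("depot.npy")
    a=np.degrees(np.arctan2(tool(s)[1,1],tool(s)[0,1]))
    print("t",round(s["t"],2),"carton",fr(s,C),"depot",fr(s,D),"ydir",a.round(1),"F",s["wrist_force"].round(1),"w",round(s["grip_width"],1))
    if show:
        ims=[vision.grab_frame(n)["image"] for n in("side","top")]
        cv2.imwrite("pics/"+show,cv2.resize(np.vstack(ims),(480,600))[:,:,::-1] if 0 else np.hstack([cv2.resize(ims[0][60:360,130:530],(400,300)),cv2.resize(ims[1][60:360,130:530],(400,300))])[:,:,::-1])
E
python3 -c "from h import *;rep('a1.png')"
```

```text
t: 2.9
ee_pos: [507.0, 356.8, 231.5]
orientation: [0.385, -3.118, -0.001]
wrist_force: [-0.5, -0.7, 0.6]
grip_width: 0.1
t 2.9 carton [ -0.9 161.8 231.5] depot [ 14.3 596.2 231.5] ydir 104.1 F [-0.5 -0.7  0.6] w 0.1
```

View pics/a1.png

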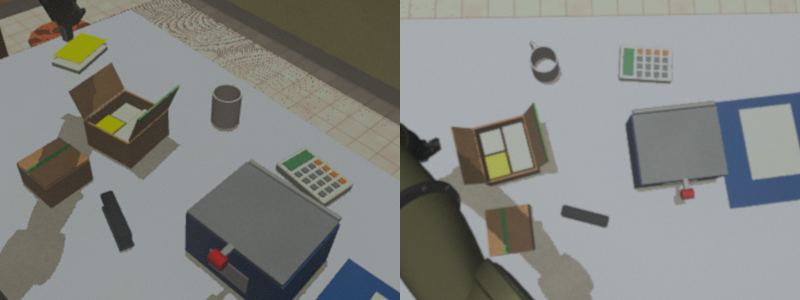

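```bash
python3 -m inch '[{"dp":[0,0,0.04],"spin":0,"hand":0},{"dp":[0,0,0.08],"spin":0,"hand":0},{"dp":[0,0,0.106],"spin":0,"hand":0},{"dp":[0,0,0.106],"spin":0,"hand":0},{"dp":[0,-0.02,0.106],"spin":0,"hand":0},{"dp":[0,-0.04,0.106],"spin":0,"hand":0},{"dp":[0,-0.055,0.106],"spin":0,"hand":0},{"dp":[0,-0.07,0.106],"spin":0,"hand":0},{"dp":[0,-0.085,0.106],"spin":0,"hand":0},{"dp":[0,-0.1,0.106],"spin":0,"hand":0},{"dp":[0,-0.115,0.106],"spin":0,"hand":0},{"dp":[0,-0.115,0.106],"spin":0,"hand":0},{"dp":[0,-0.115,0.106],"spin":0,"hand":0}]'
python3 -c "from h import *;rep('a2.png')"
```

```text
t: 4.3
ee_pos: [536.2, 243.2, 125.3]
orientation: [0.379, -3.119, -0.0]
wrist_force: [-0.2, -0.1, -0.3]
grip_width: 0.1
t 4.3 carton [1.000e-01 4.450e+01 1.253e+02] depot [ 33.8 480.5 125.3] ydir 103.8 F [-0.2 -0.1 -0.3] w 0.1
```

View pics/a2.png

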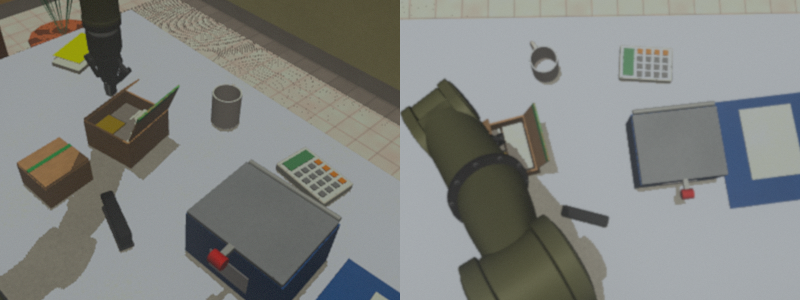

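The side view shows the inner flap folding inwards under the fingertips at about (115,88). Next I'll lower it.

```bash
python3 -m inch '[{"dp":[0,-0.007,0.01],"spin":0,"hand":0},{"dp":[0,-0.012,0.02],"spin":0,"hand":0},{"dp":[0,-0.015,0.028],"spin":0,"hand":0},{"dp":[0,-0.017,0.034],"spin":0,"hand":0},{"dp":[0,-0.018,0.038],"spin":0,"hand":0},{"dp":[0,-0.018,0.040],"spin":0,"hand":0},{"dp":[0,-0.018,0.0415],"spin":0,"hand":0},{"dp":[0,-0.018,0.0415],"spin":0,"hand":0}]'
python3 -c "from h import *;rep('a3.png')"
```

```text
t: 5.2
ee_pos: [540.2, 225.6, 84.9]
orientation: [-0.38, 3.118, -0.002]
wrist_force: [-3.0, -3.4, 11.7]
grip_width: 0.4
t 5.2 carton [-0.3 26.4 84.9] depot [ 36.4 462.6  84.9] ydir 103.9 F [-3.  -3.4 11.7] w 0.4
```

View pics/a3.png

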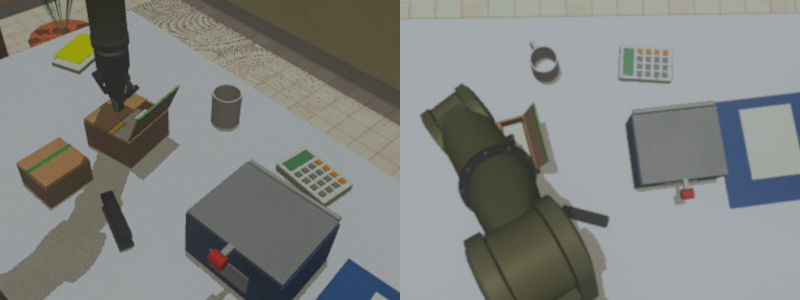

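The inner flap is flat: 12 N of contact at z=85, and the side view shows it closed. Now I'll rise and cross to the outer side.

```bash
python3 -m inch '[{"dp":[0,0,-0.04],"spin":0,"hand":0},{"dp":[0,0,-0.08],"spin":0,"hand":0},{"dp":[0,0,-0.12],"spin":0,"hand":0},{"dp":[0,-0.03,-0.145],"spin":0,"hand":0},{"dp":[0,-0.07,-0.145],"spin":0,"hand":0},{"dp":[0,-0.11,-0.145],"spin":0,"hand":0},{"dp":[0,-0.15,-0.145],"spin":0,"hand":0},{"dp":[0,-0.19,-0.145],"spin":0,"hand":0},{"dp":[0,-0.19,-0.145],"spin":0,"hand":0},{"dp":[0,-0.19,-0.145],"spin":0,"hand":0},{"dp":[0,-0.19,-0.145],"spin":0,"hand":0}]'
python3 -c "from h import *;rep('a4.png')"
```

```text
t: 6.4
ee_pos: [585.8, 43.0, 228.9]
orientation: [-0.382, 3.118, 0.001]
wrist_force: [0.7, -0.0, -0.8]
grip_width: -0.0
t 6.4 carton [ 1.000e-01 -1.617e+02  2.289e+02] depot [ 66.5 276.9 228.9] ydir 104.0 F [ 0.7 -0.  -0.8] w -0.0
```

View pics/a4.png

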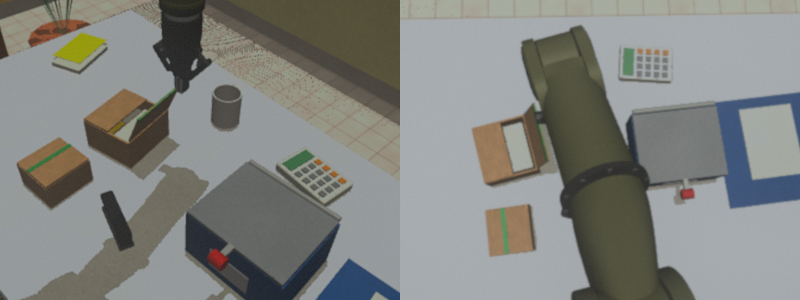

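The inner flap lies flat in both views. Next, the outer flap.

```bash
python3 -m inch '[{"dp":[0,0,0.04],"spin":0,"hand":0},{"dp":[0,0,0.08],"spin":0,"hand":0},{"dp":[0,0,0.094],"spin":0,"hand":0},{"dp":[0,0,0.094],"spin":0,"hand":0},{"dp":[0,0.02,0.094],"spin":0,"hand":0},{"dp":[0,0.04,0.094],"spin":0,"hand":0},{"dp":[0,0.055,0.094],"spin":0,"hand":0},{"dp":[0,0.07,0.094],"spin":0,"hand":0},{"dp":[0,0.085,0.094],"spin":0,"hand":0},{"dp":[0,0.1,0.094],"spin":0,"hand":0},{"dp":[0,0.12,0.094],"spin":0,"hand":0},{"dp":[0,0.12,0.094],"spin":0,"hand":0},{"dp":[0,0.12,0.094],"spin":0,"hand":0}]'
python3 -c "from h import *;rep('a5.png')"
```

```text
t: 7.8
ee_pos: [557.4, 158.3, 135.1]
orientation: [-0.382, 3.118, -0.001]
wrist_force: [-0.4, -0.8, -0.0]
grip_width: 0.1
t 7.8 carton [  0.2 -43.  135.1] depot [ 47.8 394.1 135.1] ydir 104.0 F [-0.4 -0.8 -0. ] w 0.1
```

View pics/a5.png

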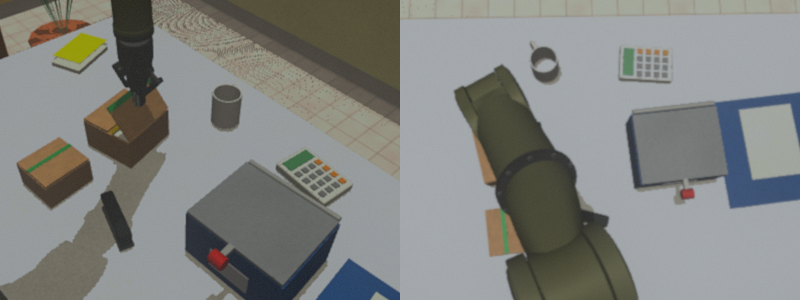

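```bash
python3 -m inch '[{"dp":[0,0.008,0.01],"spin":0,"hand":0},{"dp":[0,0.014,0.02],"spin":0,"hand":0},{"dp":[0,0.018,0.03],"spin":0,"hand":0},{"dp":[0,0.02,0.037],"spin":0,"hand":0},{"dp":[0,0.021,0.042],"spin":0,"hand":0},{"dp":[0,0.021,0.044],"spin":0,"hand":0},{"dp":[0,0.021,0.046],"spin":0,"hand":0},{"dp":[0,0.021,0.046],"spin":0,"hand":0}]'
python3 -c "from h import *;rep()"
```

```text
t: 8.7
ee_pos: [551.7, 178.6, 90.0]
orientation: [0.38, -3.118, 0.0]
wrist_force: [-4.5, -1.2, 10.2]
grip_width: 0.1
t 8.7 carton [ -0.4 -22.   90. ] depot [ 43.9 414.8  90. ] ydir 103.9 F [-4.5 -1.2 10.2] w 0.1
```

```bash
python3 -m inch '[{"dp":[0,0,-0.04],"spin":0,"hand":0},{"dp":[0,0,-0.08],"spin":0,"hand":0},{"dp":[0,0,-0.12],"spin":0,"hand":0},{"dp":[0.015,-0.025,-0.14],"spin":2,"hand":0.3},{"dp":[0.04,-0.065,-0.14],"spin":4,"hand":0.65},{"dp":[0.065,-0.107,-0.14],"spin":6,"hand":0.65},{"dp":[0.09,-0.15,-0.14],"spin":9.1,"hand":0.65},{"dp":[0.115,-0.19,-0.14],"spin":9.1,"hand":0.65},{"dp":[0.14,-0.23,-0.14],"spin":9.1,"hand":0.65},{"dp":[0.165,-0.272,-0.14],"spin":9.1,"hand":0.65},{"dp":[0.19,-0.315,-0.14],"spin":9.1,"hand":0.65},{"dp":[0.215,-0.355,-0.14],"spin":9.1,"hand":0.65},{"dp":[0.232,-0.383,-0.14],"spin":9.1,"hand":0.65},{"dp":[0.232,-0.383,-0.14],"spin":9.1,"hand":0.65},{"dp":[0.232,-0.383,-0.14],"spin":9.1,"hand":0.65},{"dp":[0.232,-0.383,-0.14],"spin":9.1,"hand":0.65}]'
python3 -c "from h import *;rep('a6.png')"
```

```text
t: 10.3
ee_pos: [419.4, -247.9, 228.9]
orientation: [-0.134, 3.138, 0.001]
wrist_force: [0.9, 0.7, -0.1]
grip_width: 55.3
t 10.3 carton [-231.4 -404.1  228.9] depot [-123.7    1.   228.9] ydir 94.9 F [ 0.9  0.7 -0.1] w 55.3
```

View pics/a6.png

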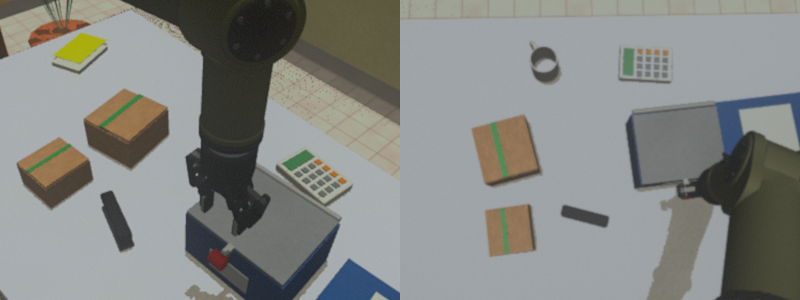

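The carton shows as closed at side (127,125) / top (505,150), with the green strip flat on top. The gripper is above the knob at side (218,258). I'll lower it now.

```bash
python3 -m inch '[{"dp":[0.001,-0.001,0.04],"spin":0,"hand":0.65},{"dp":[0.001,-0.001,0.07],"spin":0,"hand":0.65},{"dp":[0.001,-0.001,0.095],"spin":0,"hand":0.65},{"dp":[0.001,-0.001,0.112],"spin":0,"hand":0.65},{"dp":[0.001,-0.001,0.122],"spin":0,"hand":0.65},{"dp":[0.001,-0.001,0.122],"spin":0,"hand":0.65},{"dp":[0.001,-0.001,0.122],"spin":0,"hand":0.65}]'
python3 -c "
from h import *;rep()
from cell import *
im=[cv2.resize(vision.grab_frame('side')['image'][230:380,290:490],(800,600))];cv2.imwrite('pics/a7.png',im[0][:,:,::-1])"
```

```text
t: 11.1
ee_pos: [418.6, -249.9, 107.3]
orientation: [-0.133, 3.138, -0.0]
wrist_force: [0.1, -0.3, -0.4]
grip_width: 55.9
t 11.1 carton [-232.6 -405.8  107.3] depot [-124.7   -0.9  107.3] ydir 94.8 F [ 0.1 -0.3 -0.4] w 55.9
```

View pics/a7.png

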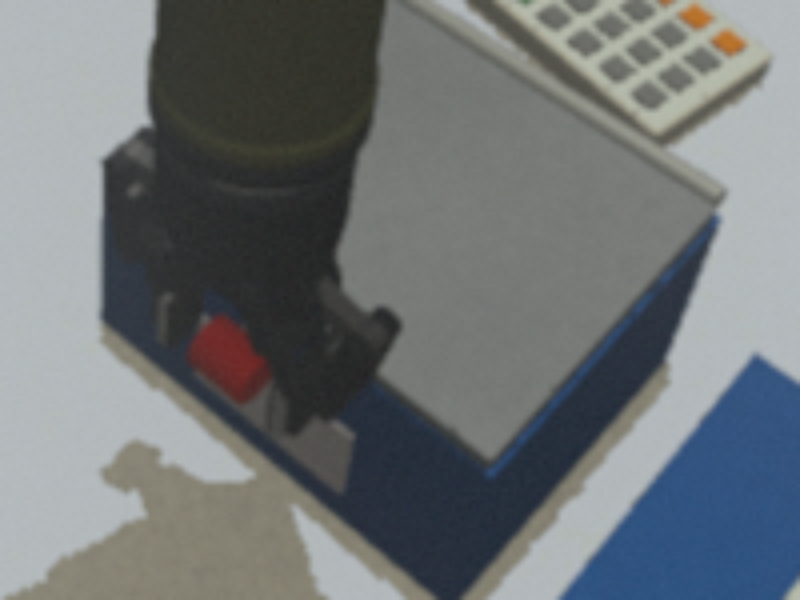

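The fingers straddle the red knob (crop (230,360)). I'll close them.

```bash
python3 -m inch '[{"dp":[0,0,0],"spin":0,"hand":0.2},{"dp":[0,0,0],"spin":0,"hand":0.2},{"dp":[0,0,0],"spin":0,"hand":0.2},{"dp":[0,0,0],"spin":0,"hand":0.2},{"dp":[0,0,0],"spin":0,"hand":0.2},{"dp":[0,0,0],"spin":0,"hand":0.2}]' 40
python3 -c "from h import *;rep()
for d in (0,10,20,30,40,50,60,66,70,64,58,55,53): a=np.radians(d);print(d,(215*(1-np.cos(a))/1e3).round(4),(-.215*np.sin(a)).round(4))"
```

```text
t: 11.75
ee_pos: [418.4, -249.4, 107.2]
orientation: [-0.133, 3.138, 0.001]
wrist_force: [-0.3, 5.1, 5.6]
grip_width: 29.4
t 11.75 carton [-232.8 -405.3  107.2] depot [-124.9   -0.4  107.2] ydir 94.8 F [-0.3  5.1  5.6] w 29.4
0 0.0 -0.0
10 0.0033 -0.0373
20 0.013 -0.0735
30 0.0288 -0.1075
40 0.0503 -0.1382
50 0.0768 -0.1647
60 0.1075 -0.1862
66 0.1276 -0.1964
70 0.1415 -0.202
64 0.1208 -0.1932
58 0.1011 -0.1823
55 0.0917 -0.1761
53 0.0856 -0.1717
```

Gripped at 29.4 mm, which matches the 30 mm knob. Next I'll lift along the arc.

```bash
python3 -m inch '[{"dp":[-0.001,0,-0.019],"spin":0,"hand":0.2},{"dp":[-0.003,0,-0.037],"spin":0,"hand":0.2},{"dp":[-0.007,0,-0.056],"spin":0,"hand":0.2},{"dp":[-0.013,0,-0.0735],"spin":0,"hand":0.2},{"dp":[-0.02,0,-0.091],"spin":0,"hand":0.2},{"dp":[-0.029,0,-0.1075],"spin":0,"hand":0.2},{"dp":[-0.039,0,-0.123],"spin":0,"hand":0.2},{"dp":[-0.05,0,-0.138],"spin":0,"hand":0.2},{"dp":[-0.05,0,-0.138],"spin":0,"hand":0.2},{"dp":[-0.05,0,-0.138],"spin":0,"hand":0.2}]'
python3 -c "from h import *;rep('a8.png')"
```

```text
t: 12.75
ee_pos: [467.9, -244.9, 244.7]
orientation: [0.133, -3.138, -0.002]
wrist_force: [-2.0, 4.9, 1.9]
grip_width: 29.5
t 12.75 carton [-183.6 -412.8  244.7] depot [-7.510e+01 -1.000e-01  2.447e+02] ydir 94.9 F [-2.   4.9  1.9] w 29.5
```

View pics/a8.png

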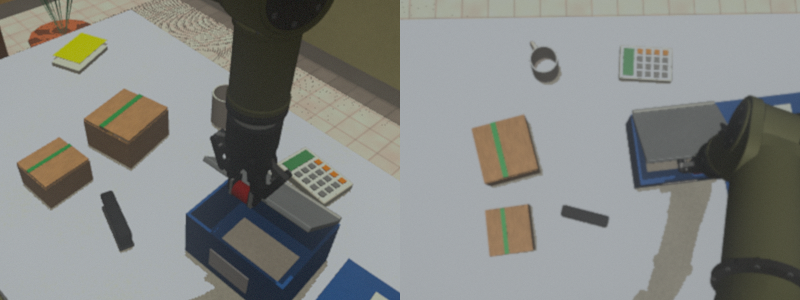

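The hatch is lifted to about 40°, with the knob held at side (240,190). Continue to 70° (1.22 rad).

```bash
python3 -m inch '[{"dp":[-0.013,0,-0.014],"spin":0,"hand":0.2},{"dp":[-0.027,0,-0.0265],"spin":0,"hand":0.2},{"dp":[-0.042,0,-0.038],"spin":0,"hand":0.2},{"dp":[-0.0575,0,-0.048],"spin":0,"hand":0.2},{"dp":[-0.0675,0,-0.053],"spin":0,"hand":0.2},{"dp":[-0.0775,0,-0.058],"spin":0,"hand":0.2},{"dp":[-0.0915,0,-0.064],"spin":0,"hand":0.2},{"dp":[-0.0915,0,-0.064],"spin":0,"hand":0.2},{"dp":[-0.0915,0,-0.064],"spin":0,"hand":0.2},{"dp":[-0.0915,0,-0.064],"spin":0,"hand":0.2}]'
python3 -c "from h import *;rep('a9.png')"
```

```text
t: 13.85
ee_pos: [559.1, -236.5, 308.1]
orientation: [0.134, -3.138, -0.004]
wrist_force: [-0.2, 6.5, -1.2]
grip_width: 29.0
t 13.85 carton [ -93.1 -426.6  308.1] depot [ 16.4   0.7 308.1] ydir 94.9 F [-0.2  6.5 -1.2] w 29.0
```

View pics/a9.png

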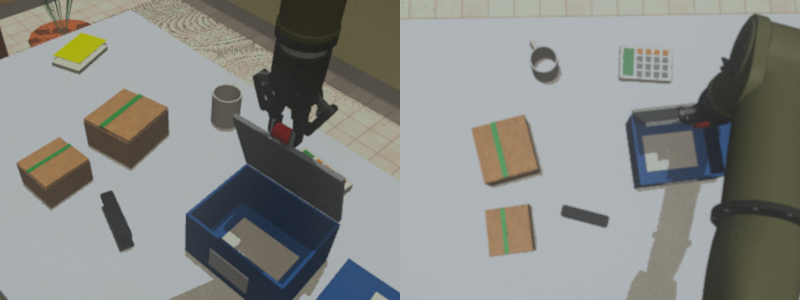

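The knob position gives about 70° (1.21 rad), past balance. In the picture the hatch stands steeply, with the knob at side (283,131). I'll ease it back to about 52° (0.91 rad).

```bash
python3 -m inch '[{"dp":[0.007,0,0.003],"spin":0,"hand":0.2},{"dp":[0.014,0,0.0056],"spin":0,"hand":0.2},{"dp":[0.024,0,0.0105],"spin":0,"hand":0.2},{"dp":[0.034,0,0.016],"spin":0,"hand":0.2},{"dp":[0.041,0,0.020],"spin":0,"hand":0.2},{"dp":[0.0467,0,0.0238],"spin":0,"hand":0.2},{"dp":[0.053,0,0.028],"spin":0,"hand":0.2},{"dp":[0.059,0,0.0326],"spin":0,"hand":0.2},{"dp":[0.059,0,0.0326],"spin":0,"hand":0.2},{"dp":[0.059,0,0.0326],"spin":0,"hand":0.2},{"dp":[0.059,0,0.0326],"spin":0,"hand":0.2},{"dp":[0.059,0,0.0326],"spin":0,"hand":0.2},{"dp":[0.059,0,0.0326],"spin":0,"hand":0.2},{"dp":[0.059,0,0.0326],"spin":0,"hand":0.2}]'
python3 -c "
from h import *;rep('b1.png')
from cell import *
s=status.observe();D=np.load('depot.npy');p=fr(s,D);print('hatch',np.arctan2(p[2]+19-126,90-p[0]),np.hypot(p[2]+19-126,90-p[0]),abs(s['qd']).max())
im=vision.grab_frame('side')
a=landmark_of('hatch_knob',im);b=landmark_of('hatch_knob',vision.grab_frame('top'));print(a,b)
cv2.imwrite('pics/b2.png',cv2.resize(im['image'][120:370,180:500],(640,500))[:,:,::-1])
"
```

```text
t: 15.35
ee_pos: [500.1, -241.9, 275.9]
orientation: [0.133, -3.139, -0.003]
wrist_force: [-1.1, 4.8, 0.4]
grip_width: 29.3
t 15.35 carton [-151.6 -417.7  275.9] depot [-4.280e+01  2.000e-01  2.759e+02] ydir 94.9 F [-1.1  4.8  0.4] w 29.3
hatch 0.9044872556859922 214.85588193019058 0.0012191655857993298
[{'uv': [389.9, 228.1], 'score': 0.69}] [{'uv': [430.9, 209.8], 'score': 0.59}]
```

View pics/b1.png

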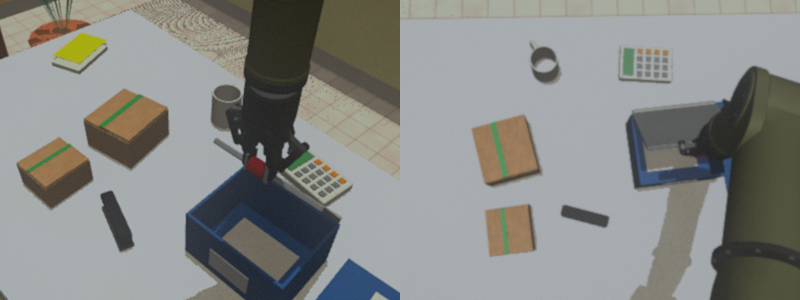

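View pics/b2.png

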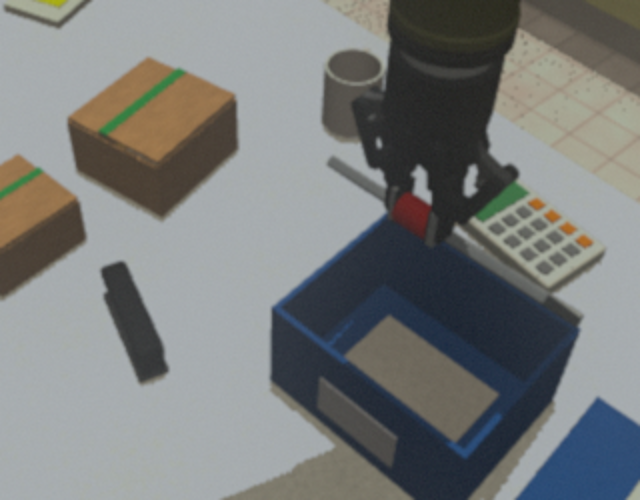

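```bash
python3 - <<'E'
from h import *
from cell import *
s=vision.grab_frame("side");t=vision.grab_frame("top");v=np.load("carton.npy");c,q=np.cos(v[2]),np.sin(v[2])
for th in(0,.15,.3):
  for x in(-73,73):
    y=-70+90*np.cos(th);P=[v[0]+c*x-q*y,v[1]+q*x+c*y,90+90*np.sin(th)];print(th,proj(s,P).round(1),proj(t,P).round(1))
g=[]
for p,b in((s,(200,130,310,240)),(t,(200,160,290,250))): g.append(cv2.resize(p["image"][b[1]:b[3],b[0]:b[2]],(400,400))[:,:,::-1])
cv2.imwrite("pics/b3.png",np.hstack(g))
S=status.observe();print(S["t"],S["ee_pos"].round(1),S["grip_width"])
E
```

```text
0 [229.2 186.1] [234.7 238.3]
0 [269.4 154.4] [221.3 183.8]
0.15 [228.8 181.8] [234.2 237.7]
0.15 [269.3 150.3] [220.7 182.5]
0.3 [229.1 178. ] [234.6 236.9]
0.3 [270.  146.4] [220.9 181.1]
15.75 [ 500.1 -241.9  275.9] 28.990483213999973
```

View pics/b3.png

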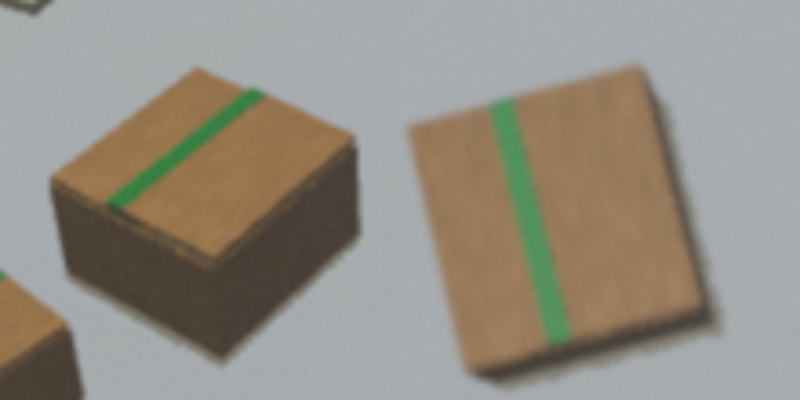

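The strip's free edge is at side (229.7,186.4) and (268.2,154.2), which matches the prediction for a flat flap. Everything checks out, so I'm handing in.

```bash
python3 -c "
from cell import *
sign_off()"
```

```text
the job is handed in; nothing more can be done
```

The carton is closed and the arm is holding the hatch at about 0.90 rad. I handed the job in at about 16 s of the 64 s allowed.

- **Carton:** I folded the inner flap flat first, with about 12 N of contact at z = 85 mm. The outer flap then went down over it, with about 10 N at 90 mm. Afterwards the green strip's edge matched the flat-flap prediction in the side camera to about 1 px.
- **Hatch:** I gripped the knob, raised the hatch to about 1.21 rad and eased it back to about 0.90 rad. That is roughly 8° below the balance point, and the arm was still at the last check. These angles come from the arm's position on the fitted hinge, not from a direct measurement.
- **Bystanders:** The calculator, mug and stapler look unmoved in the last pictures.

**Checks that disagreed:** At the start, the network's carton points mixed up the carton and its smaller look-alike. I used hand-read corners instead. At the end, the network did find the knob in both pictures, but I did not turn that into an angle.

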